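Mesh a hatch flap's hinge leaf with the jamb leaf and hold it for the pin

ROBOT

A 6-joint arm with a two-finger parallel gripper is mounted at the origin on the work surface. World frame = base frame: x ahead of the robot, y to its left, z up, the work surface at z = 0. Lengths are in m, angles in rad, forces in N, time in s.
With the tool pointing down it reaches from about 0.35 to 1 m from the base axis. Payload 7.1 kg.
Tool frame: the origin (TCP) lies where the fingers leave the gripper's body, on its centre line; the fingertips stand 73 mm ahead of it and the grasp point (between the pads) lies 54 mm ahead of it; z points along the fingers, y is the line along which they close (so a half turn about z gives the same grasp; the last joint's range is limited). The gripper opens to 85 mm and grips with 20 to 120 N. Pads are 22 mm wide; open, the fingers measure 114 mm over their backs; the gripper's body (76 mm by 85 mm) begins 54 mm behind the grasp point. The pads swing forward as they close: fully open they stand 13 mm farther back than shut.
Start: joints at [-1.157, 0.423, 1.63, -0, 1.089, -0.019], TCP at [0.262, -0.567, 0.304] pointing down, gripper open.
Joint ranges: [-3, 3], [-0.9, 2.11], [0.09, 2.58], [-1.31, 4.45], [0.11, 2.69], [-2.54, 2.54]. Speed limits (rad/s): [2.39, 2.39, 3.01, 3.14, 3.14, 3.14].

INTERFACE

Orientations are given as a unit quaternion [w, x, y, z].
In Python, from rig import manip, camrig, sense gives the robot as it stands (manip), with the cameras (camrig) and the readings as plain functions.
- The arm moves only by the tool shift_gripper, called after "Request:" by a JSON object that holds its "fn" and its "kwargs". Schema: {"type":"object","properties":{"deltas":{"type":"array","items":{"type":"object","properties":{"sx":{"type":"number"},"sy":{"type":"number"},"sz":{"type":"number"},"spin":{"type":"number"},"aperture":{"type":"number"}},"additionalProperties":false,"required":["aperture"]},"minItems":1,"maxItems":8},"only":{"type":"string"},"quiet":{"type":"boolean"},"lines":{"type":"string"}},"required":["deltas"],"additionalProperties":false}. deltas is a list of rows, 1 to 8 of them, each an object with the fields sx, sy, sz (the shift in shares of the most that a row can go, 1 being 62.5 mm), spin (a turn about the tool's z in fractions of the full range, 1 being pi/2 rad), aperture (the finger opening in m); a field left out counts as zero (the opening has to be given); each row shifts and turns the commanded pose from where the row before left it, along the tool's axes as they then stand; what a row does not reach is not made up. A row lasts 1/8 s, in which the tool goes at most 0.0625 m and 0.188 rad, less where a joint would pass 70% of its speed; a pose out of reach is approached as far as the arm can. The fingers move at their own pace and stop on an object; the grip force is fixed at half the most. Time passes only in rows, so rows that do not move let the fingers close. The tool returns the time, the measured TCP pose, the force, the opening and the grip force at its end. only (a regular expression) keeps the lines of the reply that match it, lines (a string "A,B") keeps lines A to B, and quiet returns only ok. No shift or turn number may pass 1 either way. Input that does not fit is refused with a message, and nothing moves.
- sense(): the state, without advancing time (a new reading comes with each control period).
- camrig.read_camera(name): name is "scene" or "top"; returns the picture (384x512x3 uint8, blue, green, red); there is no depth.
- camrig.camera_params(name): a dict with "fovy" (degrees; the focal length in pixels is half the picture's height over the tangent of half this angle, whatever the lens; pixels are square), "cx", "cy" (the principal point, pixels), "dist_coeffs" ([k1, k2, p1, p2, k3] as OpenCV has them; the pictures are not rectified), "position" and "orientation" of the camera in the world. Camera axes: x right, y up, looking along -z (the intrinsics and any distortion apply to the point x, -y, -z); pixel columns grow to the right and rows downward; lengths in m; the calibration is good to about 2 mm. A picture is of the moment at which its call begins. camera_params takes no time and is no camera call.
- manip.close_job(): hands the job in; it is judged then, once.
The state is a dict: "t": time; "q": joint angles; "dq": joint speeds; "tau": joint torques, N m; "tool_pos": TCP position; "tool_rot": TCP orientation; "contact_force": force on the tool from outside, world axes, zero at the start; "ft_torque": the same for the moment, N m; "finger_gap": finger opening in m; "grip_force": force on a finger pad.
Only numpy, scipy, OpenCV 4.12 (cv2) and the standard library are available. Lean on these libraries where they do the work, as an engineer would, in place of code of your own. Each camera call takes 0.05 s, during which the arm holds its last target. There are 200 camera calls.

TASK

Two plywood hatch flaps stand in the slotted beech stands; take the one whose hinge leaf has the two knuckles that fit between the three knuckles on the jamb block. Lower it gently over the block, upright and with its leaf on the same side as the jamb's, until its knuckles are home between the others and the pin holes line up as one straight bore, and hold it there for the pin: finish still gripping the flap, do not let go. Leave the other flap and everything else on the bench where they are.

Things in the scene. Friction and masses are not known exactly. Their poses are not given: they have to be found in the camera images.
- flap: Flap to fit: upright plywood panel 18 (x) x 140 (y) x 110 (z) mm, 0.22-0.37 kg, cast hinge leaf 107 mm long low on its +x face with TWO knuckles. Origin: middle of its lower edge, mid-thickness; z up, x out of the leaf side. Leaf and knuckles reach x = +30, z = -13 mm. Starts upright in either stand, lower edge 30 mm above the bench. Grip the middle of its top edge, fingers on the two faces.
- flap_bore_left (a point): Pin-hole centre at the +y outer end of the flap's knuckles: x = +21, y = +31.5, z = -4 mm in the flap's frame, axes as the flap's. The pin axis runs along y. Knuckles: barrels 18 mm diameter, 19 mm long, 10 mm bore, centred at y = -22 and +22 mm, ends chamfered 1.5 mm.
- flap_bore_right (a point): The same at the -y outer end: x = +21, y = -31.5, z = -4 mm in the flap's frame.
- other_flap: The flap that does not fit and stays: same panel, leaf length and frame, but its leaf has THREE knuckles (y = -44, 0, +44 mm). It stands in the other stand.
- stand_a: Slotted beech stand, fixed: base 70 (x) x 164 (y) mm, two end cheeks 66 mm high with slots 21 mm wide along y, slot floor 30 mm above the bench, 114 mm open between the cheeks. A flap stands in the slots at its middle, axes as the stand's. Origin: centre of the underside.
- stand_b: The second slotted beech stand, the same as stand_a.
- jamb: Jamb block, fixed: beech block 45 (x) x 150 (y) mm on a plywood board 130 x 180 x 15 mm, block top 85 mm above the bench, mating hinge leaf on its +x face. Origin: centre of the board's underside; z up, x out of the leaf side. Fitted, the flap's axes are parallel to the jamb's and its origin lies at x = +13.5, y = 0, z = +93 mm in this frame, wood edges 8 mm apart.
- jamb_bore (a point): Middle of the jamb leaf's pin axis (along y): x = +34.5, y = 0, z = +89 mm in the jamb's frame, axes as the jamb's. THREE knuckles like the flap's at y = -44, 0, +44 mm, standing up past the block's top: each gap is 25 mm for a 19 mm knuckle. The flap's knuckles bottom on the jamb's leaf with the holes 1 mm below the exact line.
- hinge_pin: Loose steel hinge pin, 8 mm thick and about 125 mm long with a bent end, lying on the bench near the robot; bystander. Origin: about its middle, on the bench.
- feeler_block: Loose stepped steel gate-gap feeler block 70 x 22 x 18 mm; bystander. Origin: centre of its underside.
- magnifier: Loose black plastic magnifier, lens ring 80 mm across, handle 85 mm, lying flat; bystander. Origin: under the lens centre.
- loose_carabiner: Loose silver carabiner about 105 x 60 mm lying flat; bystander. Origin: near its middle, on the bench.
- screwdriver: Loose screwdriver lying flat; bystander. Origin: on the bench under it.
- hammer: Loose hammer lying flat; bystander. Origin: on the bench under it.

How it is judged:
By the outcome, as a careful person would: the job done as asked, in the order asked, and still so for the second after the job is handed in, while the arm keeps its last pose, push and grip.
It also fails if it takes over 38 s, if anything falls off the work surface, if the arm or the gripper's body presses on something with over 40 N, if the wrist force passes 120 N, or if a joint passes its speed limit or range.

## Working session

There is one attempt and no reset: what is moved stays moved. The work goes in short steps, Python scripts to look and compute and a tool call to move; the robot and the scene stay as the last step left them, time stands still between calls to the robot, and variables do not carry over. Pictures are saved under pics/ and viewed, at most 10 in all, crops included, and the job is handed in when it is done.

```bash
ls; mkdir -p pics; python3 - <<'E'
from rig import manip, camrig, sense
import cv2
for n in("scene","top"):
    cv2.imwrite(f"pics/{n}0.png",camrig.read_camera(n)); print(n,camrig.camera_params(n))
s=sense();print(s)
E
```

```text
pics
rig.py
scene {'fovy': 51.04951441851837, 'cx': 253.69245854491402, 'cy': 194.56657082127273, 'dist_coeffs': array([-0.11894009,  0.        ,  0.        ,  0.        ,  0.        ]), 'position': array([ 1.22704297, -0.17509399,  1.08711447]), 'orientation': array([0.77760482, 0.23660359, 0.17970248, 0.55412679])}
top {'fovy': 44.59865190069141, 'cx': 250.76356598324713, 'cy': 196.75511677799486, 'dist_coeffs': array([-0.02421679,  0.        ,  0.        ,  0.        ,  0.        ]), 'position': array([0.4050597 , 0.0196385 , 1.19840603]), 'orientation': array([-0.69809953, -0.05654076,  0.06042156,  0.7112028 ])}
{'t': 0.1, 'q': array([-1.15702546e+00,  4.23774686e-01,  1.63060819e+00,  7.14843273e-07,
        1.08859492e+00, -1.90051460e-02]), 'dq': array([ 0.00078765, -0.00106454, -0.00271647,  0.00099827,  0.00062277,
        0.00035191]), 'tau': array([ 1.49295262e-03, -5.58417106e+01, -2.82441795e+01,  8.35108563e-05,
        2.92352444e-03, -4.95304491e-06]), 'tool_pos': array([ 0.26198397, -0.56701135,  0.30321906]), 'tool_rot': array([-6.79185239e-04,  9.76679127e-01,  2.14703056e-01, -1.35505256e-04]), 'contact_force': array([ 1.10701238, -0.2452875 ,  0.0022021 ]), 'ft_torque': array([-0.02031695, -0.00033027,  0.0344903 ]), 'grip_force': 0.0, 'finger_gap': 0.0855441371901688}
```

View pics/top0.png

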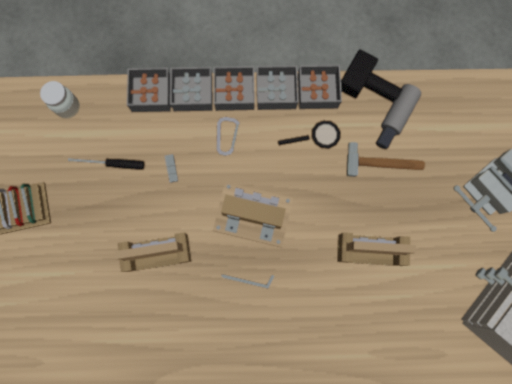

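View pics/scene0.png

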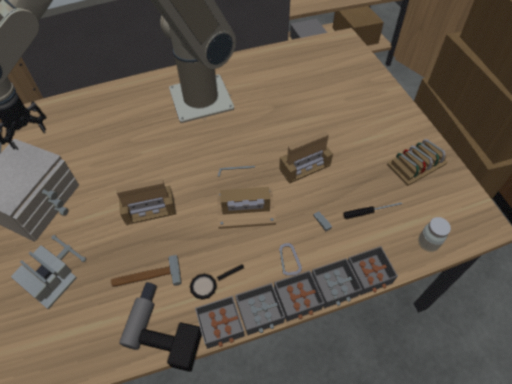

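The top view shows the stands at about (153,252) and (375,250), the jamb at (253,215) and the pin at (247,281). I'll enlarge these to count knuckles.

```bash
python3 - <<'E'
import cv2,numpy as np
s=cv2.imread("pics/scene0.png");t=cv2.imread("pics/top0.png")
r=lambda im,x,y:cv2.resize(im[y:y+64,x:x+88],None,fx=3,fy=3,interpolation=cv2.INTER_CUBIC)
a=np.hstack([r(s,105,170),r(s,205,170),r(s,262,128)])
b=np.hstack([r(t,332,217),r(t,210,182),r(t,110,217)])
cv2.imwrite("pics/c1.png",np.vstack([a,b]))
E
```

```text
(no output)
```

View pics/c1.png

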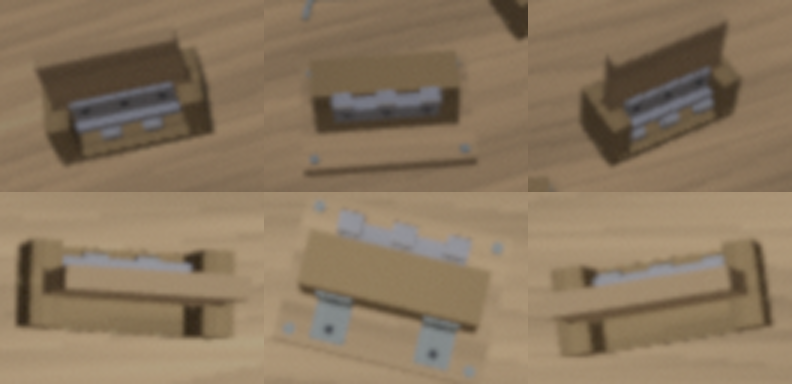

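Scene view: the stand on the left (top view right, ~(375,250)) has the two-knuckle flap, and the other has three. Next I'll pick edges at sub-pixel level from averaged frames.

```bash
cat > h.py <<'E'
from rig import manip, camrig, sense
import cv2,numpy as np
from scipy.spatial.transform import Rotation as R
def avg(n,k=4): return np.mean([camrig.read_camera(n).astype(float) for _ in range(k)],0).astype(np.uint8)
def K(n):
    p=camrig.camera_params(n);f=192/np.tan(np.radians(p["fovy"]/2))
    return np.array([[f,0,p["cx"]],[0,f,p["cy"]],[0,0,1]]),p
def ray(n,px):
    k,p=K(n);u=cv2.undistortPoints(np.array(px,float).reshape(-1,1,2),k,p["dist_coeffs"])[:,0]
    w,x,y,z=p["orientation"];d=R.from_quat([x,y,z,w]).apply(np.c_[u[:,0],-u[:,1],-np.ones(len(u))])
    return p["position"],d
def plane(n,px,z):
    o,d=ray(n,px);return o+d*((z-o[2])/d[:,2])[:,None]
def proj(n,X):
    k,p=K(n);w,x,y,z=p["orientation"];c=R.from_quat([x,y,z,w]).inv().apply(np.atleast_2d(X)-p["position"])*[1,-1,-1]
    return cv2.projectPoints(c,np.zeros(3),np.zeros(3),k,p["dist_coeffs"])[0][:,0]
E
python3 - <<'E'
from h import *
t=avg("top");s=avg("scene");cv2.imwrite("pics/tavg.png",t);cv2.imwrite("pics/savg.png",s)
def crop(im,x,y,w=100,h=75):
    c=cv2.resize(im[y:y+h,x:x+w],None,fx=4,fy=4,interpolation=cv2.INTER_CUBIC)
    c=cv2.convertScaleAbs(c,alpha=1.4)
    for i in range(0,w,10): cv2.line(c,(i*4,0),(i*4,6 if i%50 else 14),(0,0,255),1)
    for i in range(0,h,10): cv2.line(c,(0,i*4),(6,i*4),(0,0,255),1)
    return c
cv2.imwrite("pics/c2.png",np.vstack([np.hstack([crop(t,205,180),crop(t,325,215)]),np.hstack([crop(s,200,165),crop(s,100,165)])]))
E
```

```text
(no output)
```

View pics/c2.png

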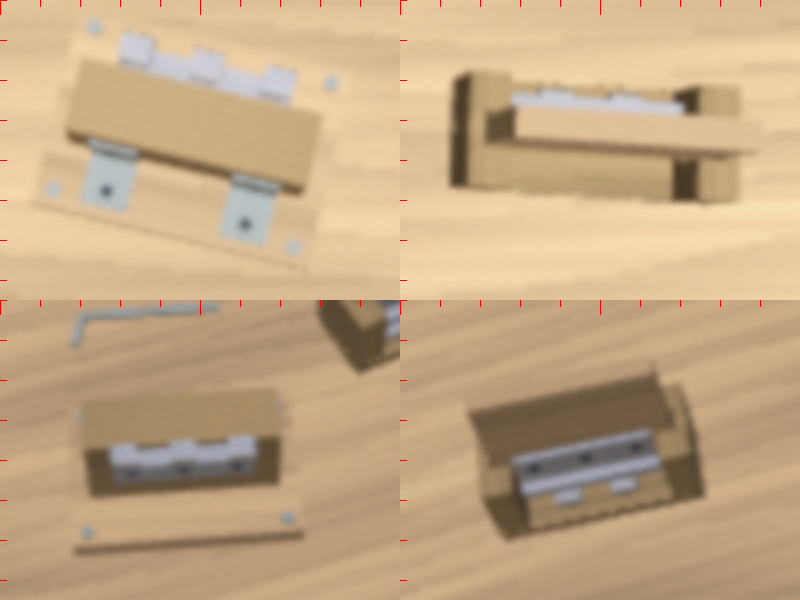

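```bash
python3 - <<'E'
from h import *
j=np.array([[82,58],[322,115],[303,187],[68,131]])/4+[205,180]-.375
f=np.array([[116,108],[362,121],[356,155],[115,140]])/4+[325,215]-.375
js=np.array([[81,402],[277,389],[281,436],[85,449]])*1.
js=np.c_[js[:,0]/4+200,(js[:,1]-300)/4+165]-.375
fs=np.array([[68,412],[255,362]])*1.
fs=np.c_[fs[:,0]/4+100,(fs[:,1]-300)/4+165]-.375
for nm,n,p,z in(("jamb","top",j,.085),("jamb","scene",js,.085),("flap","top",f,.14),("flapS","scene",fs,.14)):
    P=plane(n,p,z)[:,:2];print(nm,n,P.mean(0).round(4))
    for i in range(len(P)):
        d=P[(i+1)%len(P)]-P[i];print("  ",P[i].round(4),"len",np.hypot(*d).round(4),"ang",np.degrees(np.arctan2(d[1],d[0])).round(2))
# bolt heads on board z~.017 (top): screws
b=np.array([[94,27],[330,84],[293,248],[53,189]])/4+[205,180]-.375
P=plane("top",b,.017)[:,:2];print("bolts",P.mean(0).round(4));print(P.round(4))
for i in range(4):
    d=P[(i+1)%4]-P[i];print(np.hypot(*d).round(4),np.degrees(np.arctan2(d[1],d[0])).round(2))
E
```

```text
jamb top [0.5581 0.007 ]
   [0.5986 0.0735] len 0.1485 ang -104.57
   [ 0.5613 -0.0703] len 0.045 ang 163.62
   [ 0.5181 -0.0576] len 0.1445 ang 75.46
   [0.5544 0.0823] len 0.0451 ang -11.29
jamb scene [0.5581 0.0055]
   [ 0.5178 -0.0619] len 0.1503 ang 75.2
   [0.5562 0.0834] len 0.0435 ang -16.01
   [0.598  0.0714] len 0.1473 ang -104.84
   [ 0.5603 -0.071 ] len 0.0434 ang 167.95
flap top [ 0.4605 -0.2865]
   [ 0.4748 -0.2185] len 0.1397 ang -94.16
   [ 0.4647 -0.3578] len 0.0196 ang 165.72
   [ 0.4456 -0.353 ] len 0.1365 ang 85.3
   [ 0.4568 -0.2169] len 0.018 ang -4.89
flapS scene [ 0.4647 -0.2874]
   [ 0.4637 -0.3579] len 0.141 ang 89.23
   [ 0.4656 -0.2169] len 0.141 ang -90.77
bolts [0.5586 0.0071]
[[ 0.6305  0.0689]
 [ 0.5907 -0.0815]
 [ 0.4866 -0.0549]
 [ 0.5267  0.0959]]
0.1555 -104.83
0.1075 165.66
0.1561 75.12
0.1073 -14.62
```

The rows are not in the units I measure in: shifts go in shares of 62.5 mm and turns go in shares of pi/2 rad. I convert before sending: -0.177 rad / 1.5708 = -0.1127.

```bash
cat >> h.py <<'E'
def goal(x,y,z,phi):
    s=sense();w,a,b,c=s["tool_rot"];r=R.from_quat([a,b,c,w]);tx=r.as_matrix()[:,0]
    cur=np.degrees(np.arctan2(tx[1],tx[0]))
    print("t",round(s["t"],2),"pos",s["tool_pos"].round(4),"phi",cur.round(2),"gap",round(s["finger_gap"],4),"F",s["contact_force"].round(1),"down",r.as_matrix()[:,2].round(3),
     "\n d_tool",r.inv().apply(np.array([x,y,z])-s["tool_pos"]).round(4),"turn",round(-np.radians(phi-cur),4))
E
```

Request:
{"fn": "shift_gripper", "kwargs": {"deltas": [{"spin":-0.1127,"aperture":0.085},{"spin":-0.1127,"aperture":0.085},{"spin":-0.1127,"aperture":0.085},{"spin":-0.1127,"aperture":0.085},{"spin":-0.1127,"aperture":0.085},{"spin":-0.1127,"aperture":0.085},{"aperture":0.085}]}}

```text
t: 1.38
tool_pos: [0.2621, -0.5673, 0.3039]
tool_rot: [0.0, 0.734, 0.679, -0.0]
contact_force: [-0.0, -0.4, 0.2]
finger_gap: 0.0849
grip_force: 0.0
```

```bash
python3 -c "
from h import *
goal(.4605,-.2865,.27,85.5)"
```

```text
t 1.38 pos [ 0.2621 -0.5673  0.3039] phi 85.56 gap 0.0849 F [-0.  -0.4  0.2] down [-0. -0. -1.] 
 d_tool [0.2954 0.176  0.0339] turn 0.001
```

To row units: 0.0434 m is 0.6944, 0.042 m is 0.672.

Request:
{"fn": "shift_gripper", "kwargs": {"deltas": [{"sx":0.672,"sy":0.4,"aperture":0.085},{"sx":0.672,"sy":0.4,"aperture":0.085},{"sx":0.672,"sy":0.4,"aperture":0.085},{"sx":0.672,"sy":0.4,"aperture":0.085},{"sx":0.672,"sy":0.4,"aperture":0.085},{"sx":0.672,"sy":0.4,"sz":0.272,"aperture":0.085},{"sx":0.6944,"sy":0.416,"sz":0.272,"aperture":0.085},{"aperture":0.085}]}}

```text
t: 2.38
tool_pos: [0.461, -0.2834, 0.2688]
tool_rot: [-0.001, 0.733, 0.68, -0.0]
contact_force: [-0.2, -0.7, 0.6]
finger_gap: 0.0852
grip_force: 0.0
```

```bash
python3 -c "
from h import *
goal(.4605,-.2865,.178,85.5)
cv2.imwrite('pics/s3.png',avg('scene',2))"
```

```text
t 2.38 pos [ 0.461  -0.2834  0.2688] phi 85.66 gap 0.0852 F [-0.2 -0.7  0.6] down [-0.002  0.002 -1.   ] 
 d_tool [-0.0033 -0.0001  0.0908] turn 0.0028
```

To row units: 0.025 m is 0.4, 0.02 m is 0.32.

Request:
{"fn": "shift_gripper", "kwargs": {"deltas": [{"sz":0.4,"aperture":0.085},{"sz":0.4,"aperture":0.085},{"sz":0.32,"aperture":0.085},{"sz":0.32,"aperture":0.085},{"aperture":0.06},{"aperture":0.03}]}}

```text
t: 3.22
tool_pos: [0.4601, -0.2872, 0.1808]
tool_rot: [0.001, 0.734, 0.679, 0.0]
contact_force: [-0.9, -0.5, -0.1]
finger_gap: 0.0509
grip_force: 0.0
```

```bash
python3 -c "
from h import *
goal(.4605,-.2865,.178,85.5)
im=avg('scene',2)
cv2.imwrite('pics/s4.png',cv2.resize(im[100:250,80:280],None,fx=4,fy=4,interpolation=2))"
```

```text
t 3.23 pos [ 0.4601 -0.2872  0.1808] phi 85.54 gap 0.0509 F [-0.9 -0.5 -0.1] down [ 0.001 -0.001 -1.   ] 
 d_tool [0.0007 0.0003 0.0028] turn 0.0006
```

View pics/s4.png

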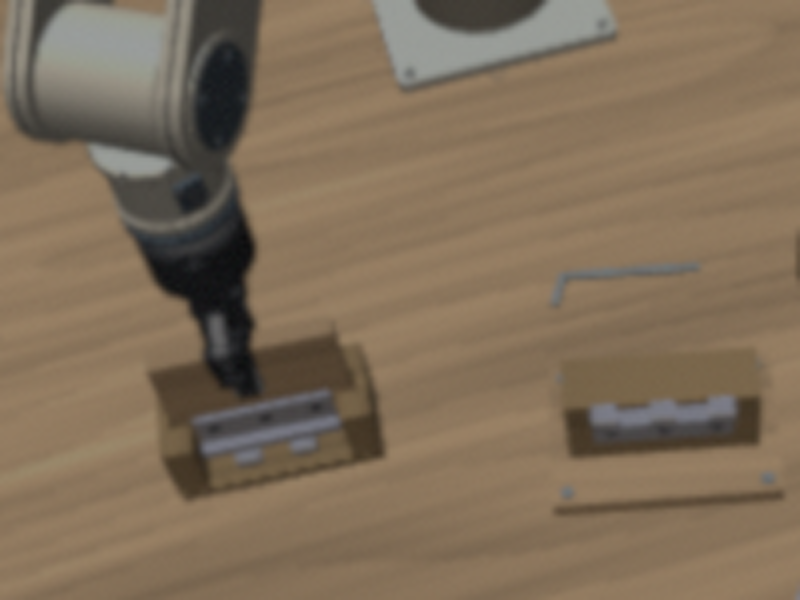

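The fingers straddle the middle of the panel's top edge (about (240,360) in the crop). Closing now.

Request:
{"fn": "shift_gripper", "kwargs": {"deltas": [{"aperture":0.0},{"aperture":0.0},{"aperture":0.0},{"aperture":0.0},{"aperture":0.0}]}}

```text
t: 3.95
tool_pos: [0.4606, -0.2866, 0.1809]
tool_rot: [0.001, 0.733, 0.68, 0.0]
contact_force: [0.1, -1.7, 5.8]
finger_gap: 0.0175
grip_force: 59.7
```

```bash
python3 -c "
from h import *
goal(.4605,-.2865,.33,85.5)"
```

```text
t 3.95 pos [ 0.4606 -0.2866  0.1809] phi 85.65 gap 0.0175 F [ 0.1 -1.7  5.8] down [ 0.001 -0.001 -1.   ] 
 d_tool [-1.000e-04  1.000e-04 -1.491e-01] turn 0.0026
```

To row units: -0.02 m is -0.32, -0.01 m is -0.16.

Request:
{"fn": "shift_gripper", "kwargs": {"deltas": [{"sz":-0.16,"aperture":0},{"sz":-0.32,"aperture":0},{"sz":-0.32,"aperture":0},{"sz":-0.32,"aperture":0},{"sz":-0.32,"aperture":0},{"sz":-0.32,"aperture":0},{"sz":-0.16,"aperture":0},{"aperture":0}]}}

```text
t: 4.95
tool_pos: [0.4601, -0.2861, 0.3004]
tool_rot: [0.0, 0.733, 0.68, 0.0]
contact_force: [0.0, 0.4, -3.2]
finger_gap: 0.0171
grip_force: 59.2
```

```bash
python3 -c "
from h import *
p=np.array([.5582,.0065])+R.from_euler('z',-14.8,degrees=True).apply([.0135,0,0])[:2];print(p)
goal(*p,.30,75.2)"
```

```text
[0.57125212 0.00305148]
t 4.95 pos [ 0.4601 -0.2861  0.3004] phi 85.65 gap 0.0171 F [ 0.   0.4 -3.2] down [ 0.001 -0.    -1.   ] 
 d_tool [0.2968 0.0889 0.0003] turn 0.1824
```

To row units: 0.06 m is 0.96, 0.05 m is 0.8, 0.09 rad / 1.5708 = 0.0573.

Request:
{"fn": "shift_gripper", "kwargs": {"deltas": [{"sx":0.48,"sy":0.144,"aperture":0},{"sx":0.8,"sy":0.24,"aperture":0},{"sx":0.96,"sy":0.288,"aperture":0},{"sx":0.96,"sy":0.288,"aperture":0},{"sx":0.8,"sy":0.24,"aperture":0},{"sx":0.48,"sy":0.144,"aperture":0},{"sx":0.2688,"sy":0.0784,"aperture":0},{"spin":0.0573,"aperture":0}]}}

```text
t: 5.95
tool_pos: [0.5711, 0.0036, 0.299]
tool_rot: [-0.0, 0.763, 0.646, -0.001]
contact_force: [0.3, -0.5, -2.6]
finger_gap: 0.0173
grip_force: 59.2
```

Request:
{"fn": "shift_gripper", "kwargs": {"deltas": [{"spin":0.0588,"aperture":0},{"aperture":0},{"aperture":0},{"aperture":0}]}}

```text
t: 6.45
tool_pos: [0.571, 0.0025, 0.2998]
tool_rot: [-0.0, 0.792, 0.61, -0.0]
contact_force: [-0.5, -0.2, -2.4]
finger_gap: 0.0173
grip_force: 59.1
```

```bash
python3 - <<'E'
from h import *
goal(.57125,.00305,.30,75.2)
t=avg("top");s=avg("scene");cv2.imwrite("pics/t5.png",t);cv2.imwrite("pics/s5.png",s)
def crop(im,x,y,w=100,h=120):
    c=cv2.resize(im[y:y+h,x:x+w],None,fx=4,fy=4,interpolation=cv2.INTER_CUBIC)
    return cv2.convertScaleAbs(c,alpha=1.4)
cv2.imwrite("pics/c5.png",np.hstack([crop(s,200,120),crop(t,205,150)]))
E
```

```text
t 6.45 pos [0.571  0.0025 0.2998] phi 75.23 gap 0.0173 F [-0.5 -0.2 -2.4] down [-0. -0. -1.] 
 d_tool [ 0.0006  0.0001 -0.0002] turn 0.0005
```

View pics/c5.png

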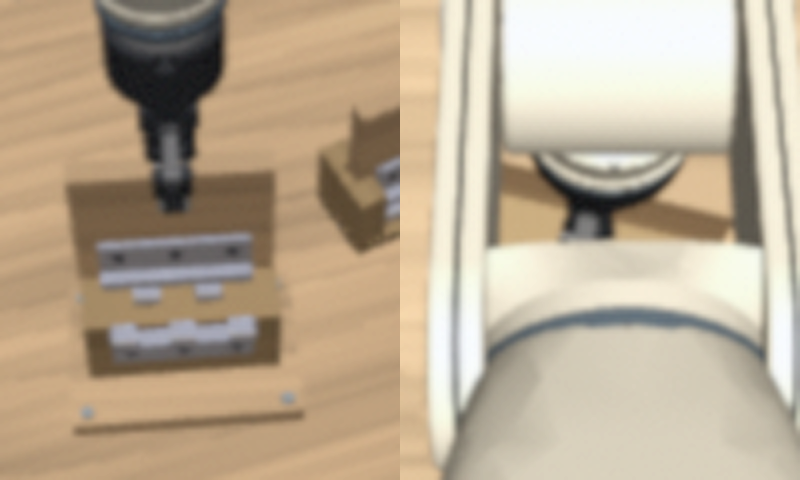

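Scene view shows the flap held upright above the block, leaf side matching. Its knuckles are at crop (147,295) and (208,290), and the jamb's three are at x≈123, 183 and 241. I'll measure the y offset along the projected knuckle lines.

```bash
cat > m.py <<'E'
from h import *
def prof(im,org,yaw,xz,L=62):
    """edges (mm, subpixel) of metal along body-y line at body (x,z)"""
    y=np.arange(-L,L+.1,.5)/1000
    P=R.from_euler('z',yaw,degrees=True).apply(np.c_[np.full_like(y,xz[0]),y,np.full_like(y,xz[1])])+org
    uv=proj("scene",P).astype(np.float32)
    c=cv2.remap(im.astype(np.float32),uv[:,0][None],uv[:,1][None],cv2.INTER_CUBIC)[0]
    v=c[:,0]-c[:,2]
    th=(np.percentile(v,95)+np.percentile(v,10))/2;i=np.flatnonzero((v[1:]>th)!=(v[:-1]>th))
    return (y[i]*1000+.5*(th-v[i])/(v[i+1]-v[i])).round(1),uv
E
python3 - <<'E'
from m import *
s=cv2.imread("pics/s5.png")
J=np.array([.5582,.0065,0])
print("jamb")
for e in(0,20,40,60,80):
    a=np.radians(e);x,u=prof(s,J,-14.8,(.0345+.009*np.cos(a),.089+.009*np.sin(a)));print(e,x)
F=np.array([.571,.0025,.149])
print("flap",u[len(u)//2])
for e in(20,0,-20,-40,-60):
    a=np.radians(e);x,u=prof(s,F,-14.8,(.021+.009*np.cos(a),-.004+.009*np.sin(a)));print(e,x,u[len(u)//2])
# predicted corners vs crop
C=R.from_euler('z',-14.8,degrees=True).apply([[.009,-.07,.11],[.009,.07,.11],[-.009,.07,.11]])+F
print((proj("scene",C)-[200,120])*4)
C=R.from_euler('z',-14.8,degrees=True).apply([[.0225,-.075,.085],[.0225,.075,.085],[.065,-.09,.015],[.065,.09,.015]])+J
print((proj("scene",C)-[200,120])*4)
E
```

```text
jamb
0 [-53.9  50.5]
20 [-53.1  49.6]
40 [-53.3  50.2]
60 [-54.9  51.8]
80 [-54.8  51.6]
flap [245.76395 201.80394]
20 [-34.7 -15.3   9.4  28.6] [245.09921 194.04066]
0 [-34.7 -15.8   9.6  28.4] [245.14772 194.81175]
-20 [-34.7 -15.9   9.5  28.3] [245.17442 195.26689]
-40 [-34.8 -16.    9.5  28.4] [245.17625 195.35315]
-60 [-35.  -16.    9.6  28.5] [245.15317 195.06299]
[[ 67.05433349 182.35854196]
 [278.34866865 168.61640347]
 [275.87704181 147.78059879]]
[[ 82.67302556 328.32419321]
 [282.28614778 314.98003871]
 [ 72.26290422 425.62676296]
 [305.11137932 409.78399204]]
```

```bash
cat >> m.py <<'E'
def limb(im,org,yaw,cx,cz,ys,bottom):
    """observed minus predicted image row (px) of the barrel's limb; also px per mm x"""
    a=np.radians(np.arange(-180,180,2));out=[]
    r=R.from_euler('z',yaw,degrees=True)
    for y in ys:
        P=lambda dx:proj("scene",r.apply(np.c_[cx+dx+.009*np.cos(a),np.full_like(a,y),cz+.009*np.sin(a)])+org)
        u=P(0);i=(np.argmax if bottom else np.argmin)(u[:,1]);g=(P(.001)[i]-u[i])[1]
        v=np.arange(-5,5.01,.1);m=np.zeros_like(v)
        for k in range(-2,3):
            c=cv2.remap(im.astype(np.float32),np.full((1,len(v)),u[i,0]+k,np.float32),(u[i,1]+v).astype(np.float32)[None],cv2.INTER_CUBIC)[0];m+=c[:,0]-c[:,2]
        d=np.gradient(m)*(-1 if bottom else 1)
        w=d.clip(0);j=np.argmax(w);sl=slice(max(j-12,0),j+13)
        out.append((round((v[sl]*w[sl]).sum()/w[sl].sum(),2),round(g,3)))
    return out
E
python3 - <<'E'
from m import *
s=cv2.imread("pics/s5.png")
J=np.array([.5578,.005,0])
f=R.from_euler('z',-14.8,degrees=True).apply([0,-.0032,0])
F=np.array([.571,.0025,.149])+f
print(limb(s,J,-14.8,.0345,.089,[-.044,0,.044],False))
print(limb(s,F,-14.8,.021,-.004,[-.022,.022],True))
E
```

```text
[(np.float64(-0.69), np.float64(0.279)), (np.float64(-0.32), np.float64(0.279)), (np.float64(-0.7), np.float64(0.278))]
[(np.float64(-0.2), np.float64(0.288)), (np.float64(-0.25), np.float64(0.287))]
```

```bash
cat >> m.py <<'E'
def edge(n,im,org,yaw,x,z,ys,sign):
    """row residual px and px/mm in x at a straight edge; sign +1: brighter below"""
    r=R.from_euler('z',yaw,degrees=True);out=[]
    for y in ys:
        u=proj(n,r.apply([[x,y,z],[x+.001,y,z]])+org);g=(u[1]-u[0])[1];u=u[0]
        v=np.arange(-4,4.01,.1);m=np.zeros_like(v)
        for k in range(-2,3):
            c=cv2.remap(im.astype(np.float32),np.full((1,len(v)),u[0]+k,np.float32),(u[1]+v+k*0).astype(np.float32)[None],cv2.INTER_CUBIC)[0];m+=c.sum(1)
        w=(np.gradient(m)*sign).clip(0);j=np.argmax(w);sl=slice(max(j-10,0),j+11)
        out.append(round(float((v[sl]*w[sl]).sum()/w[sl].sum()),2))
    return out,round(float(g),3)
E
python3 - <<'E'
from m import *
s0=cv2.imread("pics/savg.png");s=cv2.imread("pics/s5.png");t0=cv2.imread("pics/tavg.png")
J=np.array([.5578,.005,0])
F=np.array([.571,.0025,.149])+R.from_euler('z',-14.8,degrees=True).apply([0,-.0032,0])
print("limb",limb(s0,J,-14.8,.0345,.089,[-.044,0,.044],False))
print("front top",edge("scene",s0,J,-14.8,.0225,.085,[-.066,.063],-1))
print("block rear",edge("scene",s0,J,-14.8,-.0225,.085,[-.05,-.02,.02,.05],-1))
print("board front top",edge("scene",s0,J,-14.8,.065,.015,[-.07,-.03,.0,.03,.07],-1))
print("board front bot",edge("scene",s0,J,-14.8,.065,.0,[-.07,-.03,.0,.03,.07],1))
print("flap top front",edge("scene",s,F,-14.8,.009,.11,[-.05,-.03,.03,.05],-1))
print("flap top rear",edge("scene",s,F,-14.8,-.009,.11,[-.05,-.03,.03,.05],1),edge("scene",s,F,-14.8,-.009,.11,[-.05,-.03,.03,.05],-1))
for J2 in (np.array([.5582,.0065,0]),):
  print("TOP front",edge("top",t0,J2,-14.8,.0225,.085,[-.065,.065],1),"rear",edge("top",t0,J2,-14.8,-.0225,.085,[-.06,0,.06],-1))
E
```

```text
limb [(np.float64(-0.69), np.float64(0.279)), (np.float64(-0.31), np.float64(0.279)), (np.float64(-0.7), np.float64(0.278))]
front top ([-0.02, -0.1], 0.276)
block rear ([-0.24, 0.1, -0.02, -0.28], 0.265)
board front top ([-0.11, -0.32, -0.38, -0.5, -0.46], 0.279)
board front bot ([-0.28, -0.26, -0.3, -0.36, -0.46], 0.277)
flap top front ([-0.2, 0.22, -0.16, 0.13], 0.293)
flap top rear ([-2.08, -2.72, -3.48, -3.67], 0.287) ([3.69, 3.63, 3.73, 3.61], 0.287)
TOP front ([-3.46, -3.58], -0.397) rear ([-0.35, -0.18, -0.33], -0.402)
```

To row units: 0.01 m is 0.16, 0.006 m is 0.096.

Request:
{"fn": "shift_gripper", "kwargs": {"deltas": [{"sx":0.0256,"sy":-0.0112,"sz":0.096,"aperture":0},{"sz":0.16,"aperture":0},{"sz":0.16,"aperture":0},{"sz":0.096,"aperture":0},{"sz":0.016,"aperture":0},{"aperture":0}]}}

```text
t: 7.6
tool_pos: [0.571, 0.0045, 0.267]
tool_rot: [0.0, 0.792, 0.61, 0.0]
contact_force: [0.0, 0.2, -3.6]
finger_gap: 0.0174
grip_force: 59.1
```

```bash
python3 - <<'E'
from m import *
goal(.5711,.0030,.244,75.2)
s=avg("scene",8);cv2.imwrite("pics/s6.png",s)
p=sense()["tool_pos"]
J=np.array([.5578,.005,0]);F=p-[0,0,.151]+R.from_euler('z',-14.8,degrees=True).apply([0,-.0032,0])
for e in(0,-20,-40):
    a=np.radians(e);print(prof(s,F,-14.8,(.021+.009*np.cos(a),-.004+.009*np.sin(a)))[0])
for e in(20,40,60): 
    a=np.radians(e);print("j",prof(s,J,-14.8,(.0345+.009*np.cos(a),.089+.009*np.sin(a)))[0])
print(R.from_euler('z',14.8,degrees=True).apply(F-J))
print("flap",limb(s,F,-14.8,.021,-.004,[-.022,.022],True),edge("scene",s,F,-14.8,.009,.11,[-.05,-.03,.03,.05],-1))
print("jamb",limb(s,J,-14.8,.0345,.089,[-.044,0,.044],False))
c=cv2.convertScaleAbs(cv2.resize(s[150:225,210:290],None,fx=8,fy=8,interpolation=2),alpha=1.4)
cv2.imwrite("pics/c6.png",c)
E
```

```text
t 7.6 pos [0.571  0.0045 0.267 ] phi 75.19 gap 0.0174 F [ 0.   0.2 -3.6] down [ 0. -0. -1.] 
 d_tool [-0.0014  0.0005  0.023 ] turn -0.0001
[-52.6  53. ]
[-52.6  53.2]
[-52.8  53.4]
j [-51.8  51.7]
j [-51.8  51.8]
j [-53.4  53.2]
[ 0.01283877 -0.00033214  0.11609264]
flap [(np.float64(-2.44), np.float64(0.284)), (np.float64(3.89), np.float64(0.284))] ([-0.34, -0.14, 0.19, -0.24], 0.29)
jamb [(np.float64(-0.25), np.float64(0.279)), (np.float64(-0.29), np.float64(0.279)), (np.float64(-0.45), np.float64(0.278))]
```

View pics/c6.png

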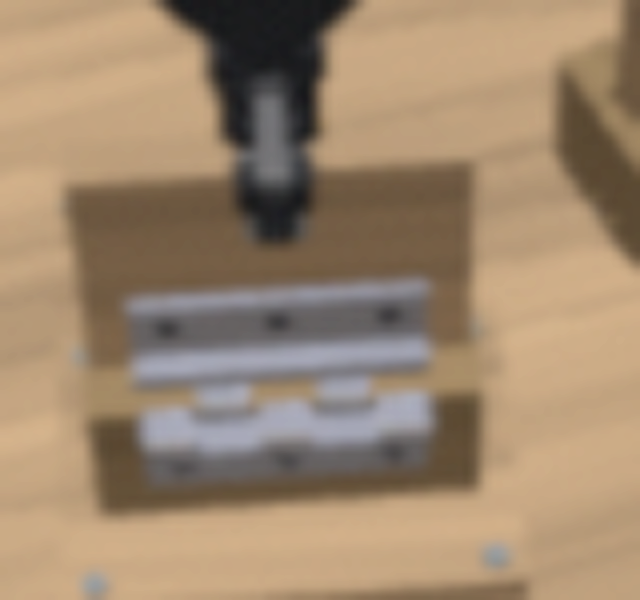

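The knuckles (crop x≈223, 345) sit centred over the gaps between the jamb's (≈170, 285, 402). I'll lower slowly and watch the force.

To row units: 0.003 m is 0.048, 0.002 m is 0.032.

Request:
{"fn": "shift_gripper", "kwargs": {"deltas": [{"sz":0.048,"aperture":0},{"sz":0.048,"aperture":0},{"sz":0.048,"aperture":0},{"sz":0.032,"aperture":0},{"aperture":0}]}}

```text
t: 8.62
tool_pos: [0.5708, 0.0045, 0.2556]
tool_rot: [-0.0, 0.792, 0.61, -0.0]
contact_force: [0.2, -0.2, -3.8]
finger_gap: 0.0172
grip_force: 59.1
```

```bash
python3 -c "
from h import *
goal(.571,.0045,.244,75.2)"
```

```text
t 8.62 pos [0.5708 0.0045 0.2556] phi 75.19 gap 0.0172 F [ 0.2 -0.2 -3.8] down [-0.001 -0.    -1.   ] 
 d_tool [0.0001 0.0002 0.0116] turn -0.0001
```

To row units: 0.003 m is 0.048, 0.002 m is 0.032.

Request:
{"fn": "shift_gripper", "kwargs": {"deltas": [{"sz":0.048,"aperture":0},{"sz":0.048,"aperture":0},{"sz":0.032,"aperture":0},{"sz":0.016,"aperture":0},{"aperture":0}]}}

```text
t: 9.25
tool_pos: [0.5709, 0.0045, 0.2468]
tool_rot: [-0.0, 0.792, 0.61, -0.0]
contact_force: [-0.3, -0.4, -3.2]
finger_gap: 0.0173
grip_force: 59.1
```

```bash
python3 - <<'E'
from m import *
goal(.571,.0045,.244,75.2)
s=avg("scene",8);cv2.imwrite("pics/s7.png",s)
cv2.imwrite("pics/c7.png",cv2.convertScaleAbs(cv2.resize(s[150:225,210:290],None,fx=8,fy=8,interpolation=2),alpha=1.4))
E
```

```text
t 9.25 pos [0.5709 0.0045 0.2468] phi 75.2 gap 0.0173 F [-0.3 -0.4 -3.2] down [-0. -0. -1.] 
 d_tool [0.     0.0001 0.0028] turn -0.0001
```

View pics/c7.png

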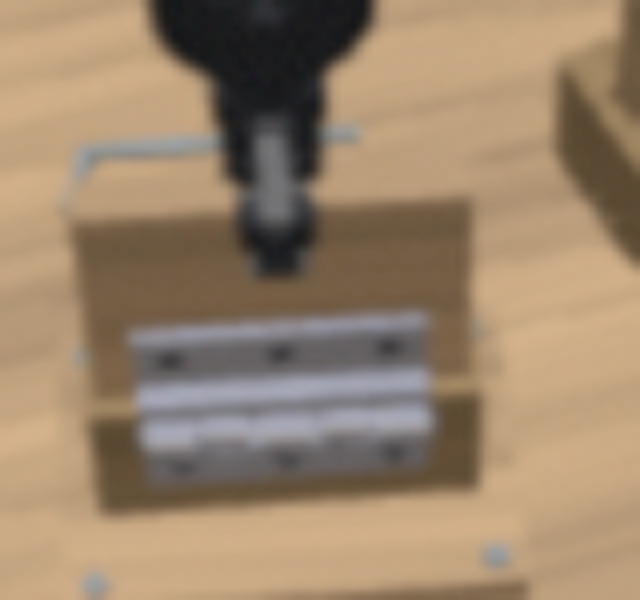

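The knuckles are between the jamb's, with no contact force yet. I'll go down to a light touch.

To row units: 0.001 m is 0.016, 0.0008 m is 0.0128.

Request:
{"fn": "shift_gripper", "kwargs": {"deltas": [{"sz":0.016,"aperture":0},{"sz":0.016,"aperture":0},{"sz":0.0128,"aperture":0},{"aperture":0},{"aperture":0}]}}

```text
t: 10.28
tool_pos: [0.5709, 0.0045, 0.2441]
tool_rot: [0.0, 0.792, 0.61, -0.0]
contact_force: [0.0, -0.3, -3.1]
finger_gap: 0.0172
grip_force: 59.1
```

Request:
{"fn": "shift_gripper", "kwargs": {"deltas": [{"sz":0.008,"aperture":0},{"aperture":0}]}}

```text
t: 10.52
tool_pos: [0.5708, 0.0045, 0.2436]
tool_rot: [-0.0, 0.792, 0.61, -0.0]
contact_force: [0.2, -0.0, -2.8]
finger_gap: 0.0171
grip_force: 59.1
```

Request:
{"fn": "shift_gripper", "kwargs": {"deltas": [{"sz":0.008,"aperture":0},{"aperture":0}]}}

```text
t: 10.78
tool_pos: [0.5709, 0.0045, 0.2431]
tool_rot: [-0.0, 0.792, 0.61, -0.0]
contact_force: [-0.5, -0.1, -4.4]
finger_gap: 0.0172
grip_force: 59.1
```

```bash
python3 - <<'E'
from m import *
goal(.571,.0045,.244,75.2)
s=avg("scene",12);cv2.imwrite("pics/s8.png",s)
J=np.array([.5578,.005,0])
G=J+[0,0,.089]; r=R.from_euler('z',-14.8,degrees=True)
# front-limb rows of all five knuckles: grey peak / lower edge profile, relative to predicted axis point
for y in(-.044,-.022,0,.022,.044):
    u=proj("scene",r.apply([[.0345,y,0]])+G)[0];v=np.arange(-6,9,1.)
    m=sum(cv2.remap(s.astype(np.float32),np.full((1,len(v)),u[0]+k,np.float32),(u[1]+v).astype(np.float32)[None],2)[0].sum(1) for k in(-1,0,1))/9
    print(y,m.round().astype(int))
F=sense()["tool_pos"]-[0,0,.151]+r.apply([0,-.0032,0]);print(r.inv().apply(F-J))
print("flap",edge("scene",s,F,-14.8,.009,.11,[-.055,-.045,-.035,.035,.045,.055],-1))
print("front top jamb",edge("scene",s,J,-14.8,.0225,.085,[-.066,.063],-1))
E
```

```text
t 10.78 pos [0.5709 0.0045 0.2431] phi 75.19 gap 0.0172 F [-0.5 -0.1 -4.4] down [-0.  0. -1.] 
 d_tool [ 0.0001  0.0001 -0.0009] turn -0.0001
-0.044 [ 89 115 120 106  92 109 120 111  86  69  65  67  64  59  57]
-0.022 [ 89 112 122 107  93 107 122 113  89  73  71  71  65  58  58]
0 [ 90 116 121 107  93 108 119 109  84  66  57  62  62  58  59]
0.022 [ 89 111 121 106  91 106 122 113  89  72  69  69  64  56  58]
0.044 [ 86 113 118 105  89 104 118 108  83  66  60  61  61  57  58]
[ 0.01276589 -0.00035217  0.09212626]
flap ([-0.09, 0.03, -0.34, -0.01, 0.2, -0.21], 0.287)
front top jamb ([0.04, -0.01], 0.276)
```

To row units: 0.0004 m is 0.0064.

Request:
{"fn": "shift_gripper", "kwargs": {"deltas": [{"sz":0.0064,"aperture":0},{"aperture":0},{"aperture":0}]}}

```text
t: 11.75
tool_pos: [0.5709, 0.0045, 0.243]
tool_rot: [0.0, 0.792, 0.61, 0.0]
contact_force: [-1.2, 0.7, 0.4]
finger_gap: 0.0169
grip_force: 59.7
```

Request:
{"fn": "shift_gripper", "kwargs": {"deltas": [{"sz":0.0064,"aperture":0},{"aperture":0},{"aperture":0}]}}

```text
t: 12.12
tool_pos: [0.571, 0.0045, 0.2429]
tool_rot: [0.0, 0.792, 0.61, 0.0]
contact_force: [-2.1, 1.1, 5.4]
finger_gap: 0.0171
grip_force: 60.5
```

It seats at z≈0.243, as predicted. I'll ease up about 0.5 mm so the holes sit nearer the exact line, check, and hand in.

To row units: -0.0006 m is -0.0096.

Request:
{"fn": "shift_gripper", "kwargs": {"deltas": [{"sz":-0.0096,"aperture":0},{"sz":-0.0096,"aperture":0},{"aperture":0},{"aperture":0}]}}

```text
t: 12.62
tool_pos: [0.5708, 0.0045, 0.2432]
tool_rot: [-0.0, 0.792, 0.61, -0.0]
contact_force: [0.4, -0.2, -2.5]
finger_gap: 0.0174
grip_force: 59.2
```

```bash
python3 - <<'E'
from m import *
goal(.571,.0045,.2435,75.2)
s=avg("scene",4);t=avg("top",2)
cv2.imwrite("pics/c9.png",np.hstack([cv2.resize(cv2.convertScaleAbs(cv2.resize(s[165:220,215:280],None,fx=6,fy=6,interpolation=2),alpha=1.4),(390,330)),cv2.resize(t,(400,300))[:300].copy() if 0 else cv2.copyMakeBorder(cv2.resize(t,(400,300)),0,30,0,0,0)]))
E
```

```text
t 12.62 pos [0.5708 0.0045 0.2432] phi 75.2 gap 0.0174 F [ 0.4 -0.2 -2.5] down [-0. -0. -1.] 
 d_tool [ 0.0001  0.0002 -0.0003] turn -0.0
```

View pics/c9.png

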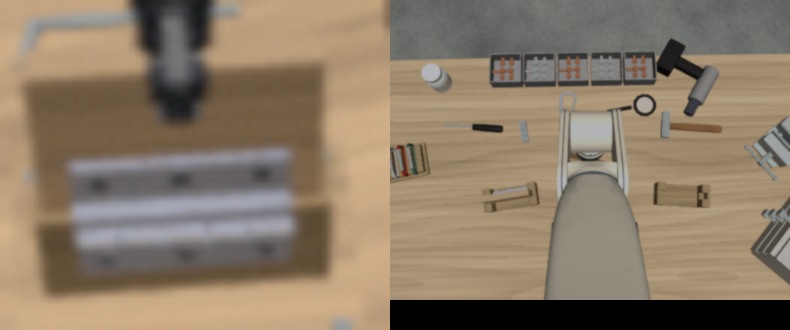

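The five knuckles read as one continuous barrel (crop row ≈230), the flap is upright and gripped, and the other objects are where they were. Handing in.

```bash
python3 -c "
from rig import manip, camrig, sense
print(manip.close_job())"
```

```text
the job is handed in; nothing more can be done
None
```

The two-knuckle flap is held gripped and upright with its knuckles home between the jamb's, the pin holes within about 1 mm of one line by my measurements, and nothing else appears moved; the job was handed in at about 13 s.

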